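# Slide the boxed cheese home into its display lane

## Task

A lane of the cheese display rack is empty: push the square boxed cheese along the counter with the fingertips, in between that lane's two dividers, until it stands right back against the rail. The box must slide all the way: do not pick it up, tip it or lift it over the dividers. Leave all the other goods, the knife and the jar where they are.

Things in the scene. Friction and masses are not known exactly. Their poses are not given: they have to be found in the camera images.
- carton: the square boxed cheese, the only large square box lying loose on the counter, in front of the rack: cardboard lid with cream paper label, 100 x 100 mm in plan (too wide to grip), 40 mm high, upright sides, about 0.3 kg. Origin at the centre of its underside, z up, x and y square to its sides. It slides with ordinary friction and stops when no longer pushed.
- rack: white-painted steel display rack screwed to the counter, open towards the robot, turned by up to several degrees: four parallel dividers and a back rail 32 mm high make three lanes side by side, each 108 mm wide inside, floor = bare counter. x points into the lanes, y across them. Origin on the counter in the middle lane, 50 mm before the back rail's near face. Lane middles: y = -114, 0, 114 mm.
- divider0_end (a point): rightmost divider of the rack as the robot sees it, at y = -171 mm in the rack's frame: upright plate 6 mm thick, 45 mm high, 115 mm deep from its open end to the back rail. This point is in the middle of its open end (65 mm before the rack's origin, 22 mm up); axes as the rack's.
- divider1_end (a point): second from right divider of the rack as the robot sees it, at y = -57 mm in the rack's frame: upright plate 6 mm thick, 45 mm high, 115 mm deep from its open end to the back rail. This point is in the middle of its open end (65 mm before the rack's origin, 22 mm up); axes as the rack's.
- divider2_end (a point): second from left divider of the rack as the robot sees it, at y = 57 mm in the rack's frame: upright plate 6 mm thick, 45 mm high, 115 mm deep from its open end to the back rail. This point is in the middle of its open end (65 mm before the rack's origin, 22 mm up); axes as the rack's.
- divider3_end (a point): leftmost divider of the rack as the robot sees it, at y = 171 mm in the rack's frame: upright plate 6 mm thick, 45 mm high, 115 mm deep from its open end to the back rail. This point is in the middle of its open end (65 mm before the rack's origin, 22 mm up); axes as the rack's.
- lane_home (a point): the point on the counter, in the empty lane, over which the middle of the square box stands when it is home: midway between the two dividers and 50 mm in front of the back rail's near face. Axes as the rack's (x into the lane). Which lane is empty differs from time to time; it has a small black price slate hung on the far side of the back rail.
- price_slate: small black price slate 66 x 32 mm hung on the far (customers') side of the back rail behind the empty lane; look only. Its origin is the same point as lane_home.
- round_box: round chip-wood cheese box, 99 mm in diameter, 36 mm high, filling one of the other lanes, a small slate tag leaning on top. It belongs where it stands and is not part of the job. Origin: centre of the underside.
- heart_cheese: white heart-shaped cheese, about 96 x 87 mm, 34 mm high, filling one of the other lanes, a small slate tag on top. It belongs where it stands and is not part of the job. Origin: underside, near its middle.
- crottin: small round white goat's cheese, 58 mm in diameter, 30 mm high, on the robot's side of the counter. It belongs where it stands and is not part of the job. Origin: centre of the underside.
- briquette: small white block of cheese with a paper band, 70 x 50 x 30 mm high, to the right of the rack. It belongs where it stands and is not part of the job. Origin: centre of the underside.
- jam_jar: glass jam jar with a brass lid, 60 mm in diameter, 68 mm high, to the left of the rack. It belongs where it stands and is not part of the job. Origin: centre of the underside.
- knife: cheese knife with a black handle and steel blade, 255 mm long, 18 mm high, lying on the robot's side of the counter, x from handle to blade. It belongs where it stands and is not part of the job. Origin: on the counter, where handle and blade meet.
- small_round: small round chip-wood box, 68 mm in diameter, 30 mm high, to the left of the rack. It belongs where it stands and is not part of the job. Origin: centre of the underside.
Not all that is in view belongs to the job. Leave any red look-alike of the carton alone.

How it is judged:
By the outcome, as a careful person would: the job done as asked, in the order asked, and still so for the second after the job is handed in, with the robot touching nothing.
It also fails if it takes over 58 s, if anything falls off the work surface, if the arm or the gripper's body presses on something with over 40 N, if the wrist force passes 120 N, or if a joint passes its speed limit or range.

## Robot

A 6-joint arm with a two-finger parallel gripper is mounted at the origin on the work surface. World frame = base frame: x ahead of the robot, y to its left, z up, the work surface at z = 0. Lengths are in m, angles in rad, forces in N, time in s.
With the tool pointing down it reaches from about 0.3 to 0.875 m from the base axis. Payload 6.4 kg.
Tool frame: the origin (TCP) lies midway between the tips of the shut fingers; the grasp point (between the pads) lies ctrl.grip_depth behind it (ctrl.grip_depth is the distance from the TCP to the grasp point, in m); x points along the fingers, y is the direction in which the jaws open and shut, and the axes are right-handed (so a half turn about x gives the same grasp; the last joint's range is limited). The gripper opens to 85 mm and grips with 20 to 120 N. Pads are 22 mm wide; open, the fingers measure 114 mm over their backs; the gripper's body (76 mm by 85 mm) begins 54 mm behind the grasp point. The pads swing forward as they close: fully open they stand 13 mm farther back than shut.
Start: joints at [-1.396, 0.181, 1.607, -0, 1.354, -0.206], TCP at [0.214, -0.534, 0.194] pointing down, gripper open.
Joint ranges: [-2.99, 2.99], [-0.89, 2.07], [0.3, 2.58], [-1.14, 4.28], [0, 2.63], [-3.12, 3.12]. Speed limits (rad/s): [2.57, 2.57, 3.01, 3.14, 3.14, 3.14].

## Interface

Orientations are given as a unit quaternion [w, x, y, z].
In Python, from bench import ctrl gives the robot as it stands.
- The arm moves only by the tool carry_out, never from a script. Its argument "motion" is one flat list of numbers, 7 for each row, row after row: the turn, a rotation vector about the tool's x, y, z in degrees, then the shift along the tool's x, y, z in m, then the gripper's target within -1 to 1 (shut at 1, half-way at 0, fully open at -1). A call has 1 to 10 rows; each row shifts and turns the pose as measured when the row begins, along the tool's axes as they then stand; what a row does not reach is not made up. A row lasts 1/10 s, in which the tool goes at most 50 mm and 8.59 degrees, less where a joint would pass 70% of its speed; a pose out of reach is approached as far as the arm can. A call with a gripper value outside its range is refused whole. The fingers move at their own pace and stop on an object; the grip force is fixed at half the most. Time passes only in rows, so rows that do not move let the fingers close. It gives the time, the measured TCP pose, the force and the opening at its end, in the units of the state.
- ctrl.get_obs(): the state, without advancing time (a new reading comes with each control period).
- ctrl.camera(name): name is "scene" or "top" or "wrist"; returns the picture (420x560x3 uint8, blue, green, red); there is no depth.
- ctrl.camera_params(name): a dict with "mtx" (3x3 intrinsics, pixels), "pose" (4x4, takes a point from camera to world coordinates); the wrist camera has in their place "hand_eye" (4x4, takes a point from camera to tool coordinates, whose origin is the TCP and whose axes are the tool frame's). Camera axes: x right, y down, z forward; pixel columns grow to the right and rows downward; lengths in m; the calibration is good to about 2 mm. A picture is of the moment at which its call begins: read the wrist's pose just before it. camera_params takes no time and is no camera call.
- ctrl.hand_in(): hands the job in, once; it reports no verdict.
Trained networks look in the newest picture that a camera, given by its name, has taken for a name from the list of things; names that differ only in an ending like _2 or _b are one class to them, and where a whole thing is asked for, a point or a joint stands for the part that bears it (a point fixed in the world has none). Each returns a list of dicts, best first, with "conf" (0 to 1); they miss things now and then, are a little off and sometimes report something else, mostly with a low value. They report only what shows in the picture. A call takes as long as a camera call. They do not tell look-alikes from the thing itself.
- ctrl.boxes_of(camera, thing): "point" ([x, y, z] in m, in the coordinates of the camera as it stood for that picture, good to about 4 mm: the middle of the surface that is visible of it).
- ctrl.trace(camera, thing): "pixels" (420x560 bool, what is visible of it).
- ctrl.landmark_of(camera, thing): "point" ([x, y, z] in m, in the coordinates of the camera as it stood for that picture, good to about 4 mm: a listed point, or the origin of a listed thing).
The state is a dict: "time_s": time; "q": joint angles; "dq": joint speeds; "joint_efforts": joint torques, N m; "eef_pos": TCP position; "eef_rot": TCP orientation; "wrist_force": force on the tool from outside, world axes, zero at the start; "torque": the same for the moment, N m; "opening": opening from 0.0 (shut) to 1.0 (fully open).
Only numpy, scipy, OpenCV 4.12 (cv2) and the standard library are available. Lean on these libraries where they do the work, as an engineer would, in place of code of your own. Each camera call takes 0.05 s, during which the arm holds its last target. There are 200 camera calls.

## Working session

There is one attempt and no reset: what is moved stays moved. The work goes in short steps, Python scripts to look and compute and a tool call to move; the robot and the scene stay as the last step left them, time stands still between calls to the robot, and variables do not carry over. Pictures are saved under pics/ and viewed, about 8 in all and at most 12, crops included, and the job is handed in when it is done.

Besides the shell and the picture viewer there is one more tool, called in YAML: its name, and indented under it one key for each argument. carry_out: Moves the arm, as the interface text tells. Its arguments: {"type":"object","properties":{"motion":{"type":"array"}},"required":["motion"]}

```bash
mkdir -p pics
cat > h.py <<'E'
from bench import ctrl
import numpy as np, cv2
from scipy.spatial.transform import Rotation as R
def world(cam,p):
    P=ctrl.camera_params(cam)
    if 'pose' in P: T=np.array(P['pose'])
    else:
        o=ctrl.get_obs(); W=np.eye(4); q=o['eef_rot']
        W[:3,:3]=R.from_quat([q[1],q[2],q[3],q[0]]).as_matrix(); W[:3,3]=o['eef_pos']
        T=W@np.array(P['hand_eye'])
    return (T@np.r_[p,1])[:3]
def lm(cam,n,f='landmark_of'):
    for d in getattr(ctrl,f)(cam,n)[:3]:
        print(cam,n,f[:4],round(d['conf'],2),np.round(world(cam,d['point']),4))
E
python3 - <<'E'
from h import *
a=ctrl.camera('scene');b=ctrl.camera('top')
cv2.imwrite('pics/s.png',a);cv2.imwrite('pics/t.png',b)
for n in ['carton','rack','lane_home','divider0_end','divider1_end','divider2_end','divider3_end','price_slate','knife','crottin']:
    for c in ['top','scene']: lm(c,n)
o=ctrl.get_obs();print(o['time_s'],o['eef_pos'],o['eef_rot'],o['wrist_force'])
print(ctrl.grip_depth)
P=ctrl.camera_params('top');print(P)
E
```

```text
top carton land 0.93 [ 0.3178 -0.4344  0.0012]
top carton land 0.92 [3.680e-01 1.128e-01 1.000e-04]
top carton land 0.75 [ 0.4841 -0.0633  0.0024]
scene carton land 0.7 [0.3622 0.1158 0.0014]
scene carton land 0.67 [ 0.3158 -0.4365 -0.0011]
scene carton land 0.66 [ 0.4824 -0.0715 -0.0021]
top rack land 0.15 [ 5.756e-01 -3.414e-01 -5.000e-04]
scene rack land 0.83 [ 6.66e-01 -1.58e-02  1.00e-04]
scene lane_home land 0.17 [ 0.5775 -0.3491  0.0007]
top divider0_end land 0.8 [ 0.6086 -0.1871  0.024 ]
scene divider0_end land 0.67 [ 0.6161 -0.1865  0.024 ]
top divider1_end land 0.87 [ 0.6059 -0.0709  0.0211]
top divider1_end land 0.19 [ 0.6123 -0.1893  0.0254]
scene divider1_end land 0.95 [ 0.6078 -0.0758  0.023 ]
top divider2_end land 0.75 [0.595  0.0376 0.0244]
top divider2_end land 0.19 [ 0.3279 -0.2948 -0.0013]
scene divider2_end land 0.77 [0.5956 0.036  0.0209]
top divider3_end land 0.61 [0.5863 0.153  0.0218]
scene divider3_end land 0.82 [0.5862 0.1508 0.0213]
scene knife land 0.64 [ 0.3268 -0.2958  0.    ]
scene knife land 0.47 [ 0.66    0.1024 -0.0025]
scene knife land 0.25 [0.6233 0.3394 0.0017]
top crottin land 0.94 [ 0.3515  0.2558 -0.0037]
scene crottin land 0.89 [ 0.3533  0.2584 -0.0011]
scene crottin land 0.45 [ 0.4849 -0.0702 -0.0019]
1.1 [ 0.21372622 -0.53381514  0.19368107] [-0.13381862 -0.69432216 -0.13381797  0.6943357 ] [-0.70152077  0.4444856   0.12601934]
0.0187
{'mtx': array([[525.62469678,   0.        , 287.14174361],
       [  0.        , 525.62469678, 207.29429528],
       [  0.        ,   0.        ,   1.        ]]), 'pose': array([[-0.02551204, -0.99802348,  0.05743055,  0.41707771],
       [-0.999643  ,  0.02501291, -0.00939335, -0.03445077],
       [ 0.00793828, -0.05764969, -0.99830531,  1.33406945],
       [ 0.        ,  0.        ,  0.        ,  1.        ]])}
```

View pics/s.png

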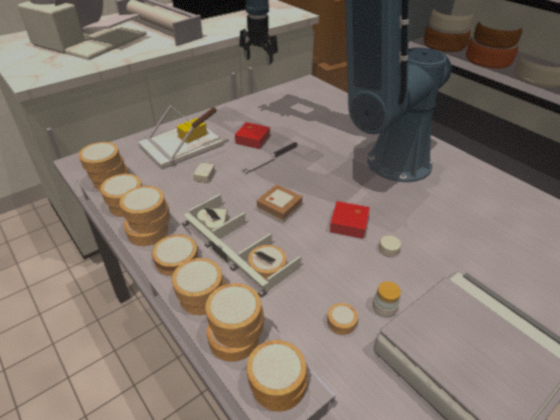

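View pics/t.png

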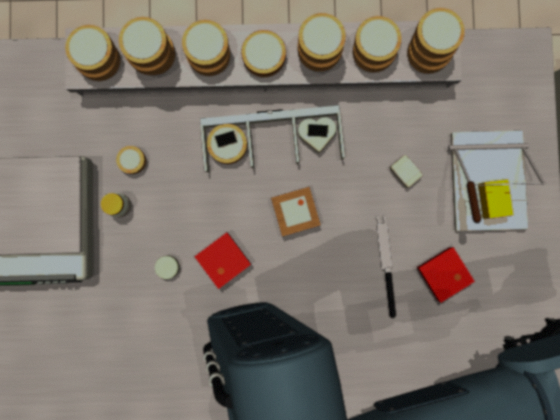

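The top view shows three square boxes: the brown carton at (296,212) and red look-alikes at (223,260) and (446,275). The brown one is the target. The empty lane is the middle one, with its slate at (268,112). Next I'll check the choice in a close crop and get the carton's pose.

```bash
cat >> h.py <<'E'
def ray(cam,T,uv,z):
    K=ctrl.camera_params(cam)['mtx']; d=T[:3,:3]@np.linalg.solve(K,np.r_[uv,1.])
    return T[:3,3]+d*(z-T[2,3])/d[2]
def toolT():
    o=ctrl.get_obs(); W=np.eye(4); q=o['eef_rot']
    W[:3,:3]=R.from_quat([q[1],q[2],q[3],q[0]]).as_matrix(); W[:3,3]=o['eef_pos']; return W
E
python3 - <<'E'
from h import *
b=cv2.imread('pics/t.png'); c=cv2.resize(b[90:250,180:360],None,fx=4,fy=4,interpolation=cv2.INTER_CUBIC)[:600]
cv2.imwrite('pics/c.png',c)
T=np.array(ctrl.camera_params('top')['pose'])
ctrl.camera('top')
for d in ctrl.trace('top','carton')[:3]:
    m=d['pixels'].astype(np.uint8); r=cv2.minAreaRect(cv2.findNonZero(m)); 
    w=[ray('top',T,p,0.04)[:2] for p in cv2.boxPoints(r)]
    e=np.diff(w+[w[0]],axis=0); print(d['conf'],r,np.mean(w,0),np.hypot(*e.T),np.degrees(np.arctan2(e[:,1],e[:,0])))
W=toolT();print(W); print(ctrl.camera_params('wrist')['hand_eye'],ctrl.camera_params('wrist')['mtx'])
E
```

```text
0.91 ((296.0458984375, 211.48623657226562), (39.84557342529297, 39.84557342529297), 73.3007583618164) [ 0.48073177 -0.06832617] [0.09849304 0.098397   0.09809774 0.09821596] [ -74.6775115  -164.94380225  105.21735754   15.28641348]
0.87 ((222.46766662597656, 260.25225830078125), (41.398590087890625, 44.38389205932617), 52.30575942993164) [0.36571901 0.11503442] [0.10826996 0.10164958 0.10792638 0.1012972 ] [ -53.62268303 -143.53131012  126.18964158   36.66366932]
0.75 ((445.530029296875, 274.173828125), (42.779457092285156, 42.779457092285156), 58.392494201660156) [ 0.31756408 -0.43102904] [0.10598479 0.10399525 0.10559896 0.10368357] [ -60.26770617 -150.4887343   119.56360378   29.72406606]
[[ 1.61433845e-05  3.71667151e-01 -9.28366053e-01  2.13739364e-01]
 [-4.34669704e-05 -9.28366052e-01 -3.71667152e-01 -5.33836673e-01]
 [-9.99999999e-01  4.63532254e-05  1.16827489e-06  1.93704954e-01]
 [ 0.00000000e+00  0.00000000e+00  0.00000000e+00  1.00000000e+00]]
[[ 9.84443986e-04 -2.91213620e-01  9.56657545e-01 -1.79527371e-01]
 [ 9.99999305e-01 -3.33289755e-04 -1.13050049e-03  3.75070977e-04]
 [ 6.48061298e-04  9.56657994e-01  2.91213089e-01 -7.30140605e-02]
 [ 0.00000000e+00  0.00000000e+00  0.00000000e+00  1.00000000e+00]] [[343.86811883   0.         281.83668181]
 [  0.         343.86811883 208.1481613 ]
 [  0.           0.           1.        ]]
```

View pics/c.png

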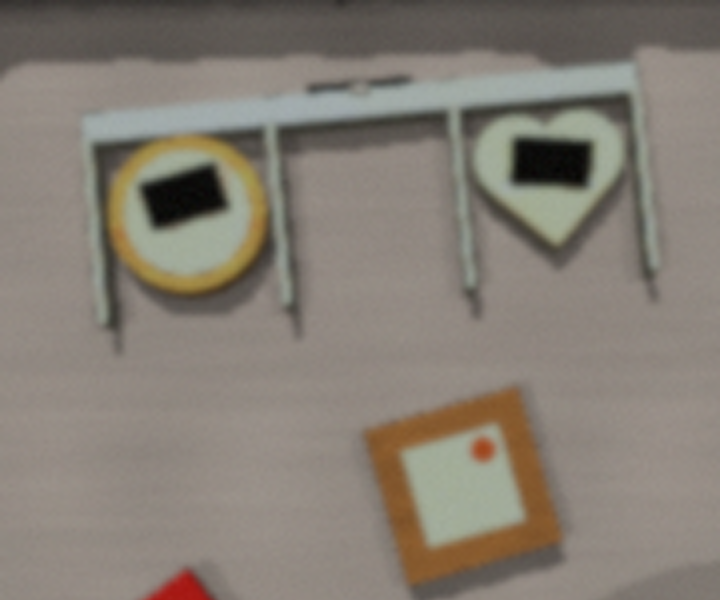

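The carton is confirmed: brown box, cream label, centre about (0.482, -0.067), yaw about 15°. The middle lane is empty and has the slate behind it. I'll move over to the carton's right side, setting the jaws half open so the two fingertips make a two-point pusher.

carry_out:
  motion: [0, 0, 0, 0, -0.024, -0.039, 0, 0, 0, 0, 0, -0.024, -0.039, 0, 0, 0, 0, 0, -0.024, -0.039, 0, 0, 0, 0, 0, -0.024, -0.039, 0, 0, 0, 0, 0, -0.024, -0.039, 0, 0, 0, 0, 0, -0.024, -0.039, 0, 0, 0, 0, 0, -0.024, -0.039, 0, 0, 0, 0, 0, -0.024, -0.039, 0, 0, 0, 0, 0, -0.024, -0.039, 0, 0, 0, 0, 0, -0.024, -0.039, 0]

```text
time_s: 2.2
eef_pos: [0.4942, -0.1594, 0.1943]
eef_rot: [0.132, 0.696, 0.128, -0.694]
wrist_force: [0.2, -0.9, -0.7]
opening: 0.504
```

carry_out:
  motion: [-8.1, 0, 0, 0, 0, 0, 0, -8.1, 0, 0, 0, 0, 0, 0, -8.1, 0, 0, 0, 0, 0, 0, -8.1, 0, 0, 0, 0, 0, 0, -8.1, 0, 0, 0, 0, 0, 0, -8.1, 0, 0, 0, 0, 0, 0, -8.1, 0, 0, 0, 0, 0, 0, -8.1, 0, 0, 0, 0, 0, 0, -8.1, 0, 0, 0, 0, 0, 0, 0, 0, 0, 0, 0, 0, 0]

```text
time_s: 3.2
eef_pos: [0.4982, -0.1512, 0.195]
eef_rot: [0.534, 0.466, 0.529, -0.466]
wrist_force: [0.9, -0.4, -0.0]
opening: 0.505
```

Run:
```python
from h import *
W=toolT(); o=ctrl.get_obs(); print(o['time_s'],np.round(W,3).tolist(),o['opening'])
T=np.array(ctrl.camera_params('top')['pose'])
# crop corners of divider top open ends (z=.045), outer left & right, from the top picture
for u,v in [(104,325),(289,305),(473,290),(653,272)]:
    print(np.round(ray('top',T,[180+u/4,90+v/4],.045),4))
a=ctrl.camera('wrist'); cv2.imwrite('pics/w1.png',a)
for n in ['carton','divider0_end','divider1_end','divider2_end','divider3_end','lane_home','price_slate','rack']: lm('wrist',n)
```

```text
3.2 [[0.006, 0.991, 0.132, 0.498], [-0.005, 0.132, -0.991, -0.151], [-1.0, 0.005, 0.005, 0.195], [0.0, 0.0, 0.0, 1.0]] 0.5048959850243271
[0.5852 0.151  0.045 ]
[0.5948 0.0369 0.045 ]
[ 0.6013 -0.0768  0.045 ]
[ 0.6098 -0.1884  0.045 ]
wrist carton land 0.73 [ 0.4828 -0.0666 -0.0053]
wrist carton land 0.62 [ 0.3157 -0.4348 -0.0017]
wrist divider0_end land 0.69 [ 0.6108 -0.1869  0.0199]
wrist divider1_end land 0.81 [ 0.6071 -0.0781  0.0218]
wrist divider3_end land 0.7 [ 0.6031 -0.0763  0.0206]
wrist rack land 0.55 [ 0.612  -0.1857  0.022 ]
```

View pics/w1.png

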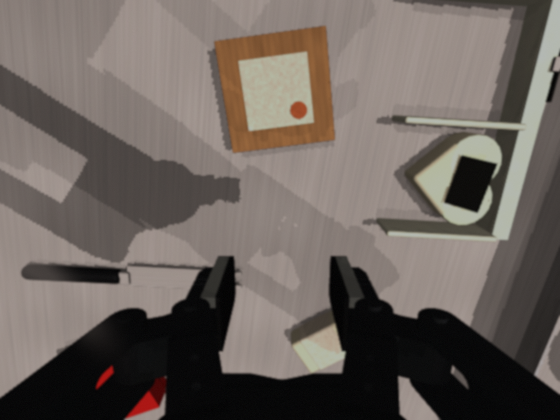

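The wrist view agrees with the earlier measurements: carton at (275,90), divider1 at (400,120), divider0 at (390,232), briquette clear at (320,345). Lane home comes out near (0.664, -0.014) with rack yaw 4.2°. I'll square the tool and descend beside the carton.

carry_out:
  motion: [3.4, 0, 0, 0, 0, 0, 0, 0, 0, 0, 0, -0.01, 0.01, 0, 0, 0, 0, 0.045, 0, 0, 0, 0, 0, 0, 0.045, 0, 0, 0, 0, 0, 0, 0.045, 0, 0, 0, 0, 0, 0, 0.035, 0, 0, 0, 0, 0, 0, 0.008, 0, 0, 0, 0, 0, 0, 0, 0, 0, 0]

```text
time_s: 4.45
eef_pos: [0.49, -0.1696, 0.0154]
eef_rot: [0.524, 0.481, 0.513, -0.481]
wrist_force: [0.1, -0.1, 0.0]
opening: 0.499
```

carry_out:
  motion: [0, 0, 0, 0, 0, -0.012, 0, 0, 0, 0, 0, 0, -0.01, 0, 0, 0, 0, 0, 0, -0.008, 0, 0, 0, 0, 0, 0, -0.008, 0, 0, 0, 0, 0, 0, -0.008, 0, 0, 0, 0, 0, 0, -0.008, 0, 0, 0, 0, 0, 0, -0.008, 0, 0, 0, 0, 0, 0, -0.008, 0, 0, 0, 0, 0, 0, -0.006, 0, 0, 0, 0, 0, 0, 0, 0]

```text
time_s: 5.45
eef_pos: [0.4886, -0.0889, 0.0219]
eef_rot: [0.529, 0.481, 0.509, -0.479]
wrist_force: [0.5, -0.3, 0.4]
opening: 0.502
```

```bash
cat >> h.py <<'E'
H=np.array([.664,-.0142]); PSI=np.radians(4.2)
C=np.array([[np.cos(PSI),-np.sin(PSI)],[np.sin(PSI),np.cos(PSI)]])
def rk(p): return C.T@(np.array(p)[:2]-H)
def box(T,cam,m):
    r=cv2.minAreaRect(cv2.findNonZero(m)); w=[ray(cam,T,p,.04)[:2] for p in cv2.boxPoints(r)]
    e=np.diff(w+[w[0]],axis=0); print(cam,'carton rack mm',np.round(rk(np.mean(w,0))*1e3,1),'edges',np.round(np.hypot(*e.T)*1e3),'yaw rel',np.round((np.degrees(np.arctan2(e[:,1],e[:,0]))-4.2+45)%90-45,1))
def look():
    T=np.array(ctrl.camera_params('top')['pose']); ctrl.camera('top')
    for d in ctrl.trace('top','carton'):
        m=d['pixels'].astype(np.uint8); w=ray('top',T,cv2.minAreaRect(cv2.findNonZero(m))[0],.04)
        if w[0]>.42: print(d['conf']); box(T,'top',m); break
    W=toolT(); print('tool rack',rk(W[:2,3])*1e3,'z',W[2,3],'zaxis yaw',np.degrees(np.arctan2(-W[1,2],-W[0,2])),ctrl.get_obs()['wrist_force'])
E
python3 - <<'E'
from h import *
look(); lm('top','carton')
cv2.imwrite('pics/t2.png',cv2.resize(ctrl.camera('top')[90:250,180:360],None,fx=3,fy=3))
E
```

```text
0.53
top carton rack mm [-216.2  -20.1] edges [50. 49. 50. 49.] yaw rel [10.3 10.2 10.3 10.3]
tool rack [-180.1759709   -62.51053235] z 0.022063941929605917 zaxis yaw 94.3887307185134 [-0.26446013 -0.52086505  0.23866607]
top carton land 0.96 [0.3661 0.1157 0.0025]
top carton land 0.78 [ 0.3203 -0.4352  0.0027]
top carton land 0.77 [ 0.4837 -0.0655  0.002 ]
```

View pics/t2.png

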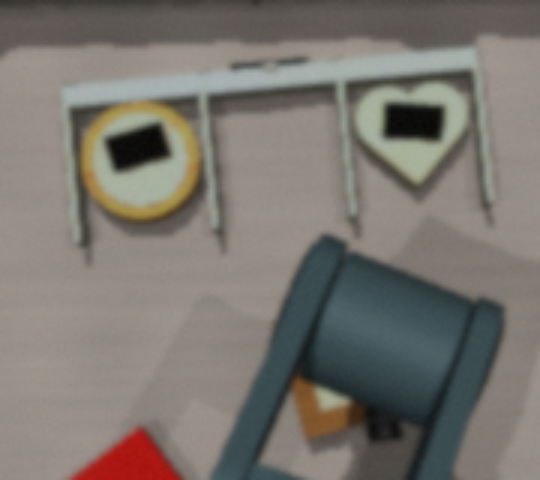

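The top view is occluded by the arm, and the corner visible at (318,437) doesn't look as if it moved. I'll check with the wrist camera.

Run:
```python
from h import *
cv2.imwrite('pics/w2.png',ctrl.camera('wrist'))
lm('wrist','carton'); look()
```

```text
wrist carton land 0.76 [ 0.4823 -0.0667 -0.0038]
0.69
top carton rack mm [-226.   -16.3] edges [39. 63. 39. 63.] yaw rel [-26.8 -26.9 -27.  -26.9]
tool rack [-180.14581257  -63.01424347] z 0.022138144649130727 zaxis yaw 94.33187723186747 [-0.21410262 -0.46099195  0.26142155]
```

View pics/w2.png

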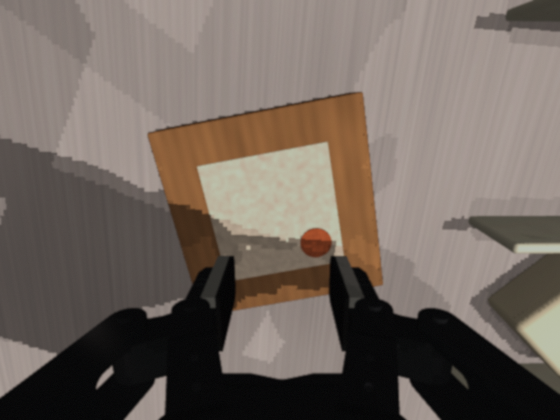

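The fingers are over the lid: in this wrist view the tips at (225,258) and (340,258) cover the carton's right edge at about row 300. They rode up, so half-open tips sit higher than I assumed, and the carton hasn't moved. I'll lift, go back, narrow the jaws and go lower.

carry_out:
  motion: [0, 0, 0, -0.03, 0, 0, 0, 0, 0, 0, -0.03, 0, 0, 0, 0, 0, 0, 0, 0, 0.03, 0.4, 0, 0, 0, 0, 0, 0.03, 0.4, 0, 0, 0, 0, 0, 0.025, 0.4, 0, 0, 0, 0, 0, 0, 0.4]

```text
time_s: 6.45
eef_pos: [0.4939, -0.1774, 0.0861]
eef_rot: [0.529, 0.481, 0.509, -0.48]
wrist_force: [-0.5, -0.8, 0.1]
opening: 0.301
```

```bash
cat >> h.py <<'E'
def err(yawrel, xr=None, yr=None):
    W=toolT(); y=PSI+np.radians(yawrel); z=np.array([-np.cos(y),-np.sin(y),0]); x=np.array([0,0,-1.]); D=np.c_[x,np.cross(z,x),z]
    print('turn deg',np.round(np.degrees(R.from_matrix(W[:3,:3].T@D).as_rotvec()),2),'at rack mm',np.round(rk(W[:2,3])*1e3,1),'z',round(W[2,3],4),'F',np.round(ctrl.get_obs()['wrist_force'],1),'open',ctrl.get_obs()['opening'],'t',ctrl.get_obs()['time_s'])
E
python3 - <<'E'
from h import *
err(90)
a=ctrl.camera('wrist'); cv2.imwrite('pics/w3.png',a)
lm('wrist','carton')
E
```

```text
turn deg [ 0.18  1.1  -1.23] at rack mm [-181.6 -150.3] z 0.0861 F [-0.5 -0.8  0.1] open 0.3011059443030774 t 6.45
wrist carton land 0.72 [ 0.479  -0.0672 -0.0057]
```

View pics/w3.png

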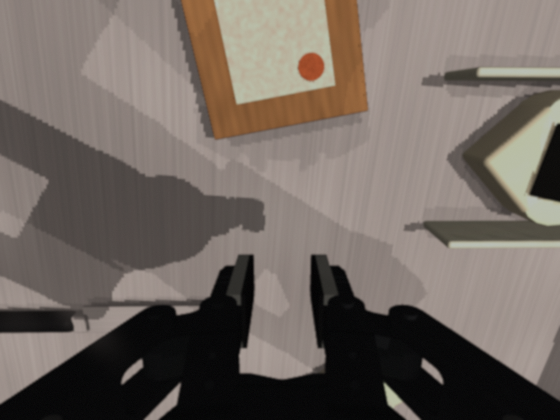

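carry_out:
  motion: [0.2, 1.1, -1.2, 0, 0, 0, 0.4, 0, 0, 0, 0, 0, 0, 0.4, 0, 0, 0, 0.035, -0.004, 0, 0.4, 0, 0, 0, 0.03, 0, 0, 0.4, 0, 0, 0, 0.01, 0, 0, 0.4, 0, 0, 0, 0.003, 0, 0, 0.4, 0, 0, 0, 0, 0, 0, 0.4]

```text
time_s: 7.25
eef_pos: [0.4886, -0.1688, 0.0057]
eef_rot: [0.519, 0.48, 0.52, -0.479]
wrist_force: [-0.8, 0.3, 1.0]
opening: 0.3
```

Run:
```python
from h import *
err(90)
```

```text
turn deg [ 0.35 -0.18  0.03] at rack mm [-186.3 -141.4] z 0.0057 F [-0.8  0.3  1. ] open 0.29981619169958973 t 7.25
```

carry_out:
  motion: [0, 0, 0, 0, 0, -0.01, 0.4, 0, 0, 0, 0, 0, -0.01, 0.4, 0, 0, 0, 0, 0, -0.008, 0.4, 0, 0, 0, 0, 0, -0.008, 0.4, 0, 0, 0, 0, 0, -0.006, 0.4, 0, 0, 0, 0, 0, -0.006, 0.4]

```text
time_s: 7.85
eef_pos: [0.4876, -0.118, 0.0101]
eef_rot: [0.521, 0.481, 0.518, -0.478]
wrist_force: [0.2, 0.7, 0.1]
opening: 0.301
```

Run:
```python
from h import *
err(90); ctrl.camera('wrist'); lm('wrist','carton')
```

```text
turn deg [ 0.38  0.05 -0.34] at rack mm [-183.6  -90.6] z 0.0101 F [0.2 0.7 0.1] open 0.3008438299113838 t 7.85
wrist carton land 0.66 [ 0.4831 -0.0686 -0.0048]
```

Run:
```python
from h import *
a=ctrl.camera('wrist')[60:360,130:450]
b=ctrl.camera('scene')[130:260,220:380]
b=cv2.resize(b,None,fx=2.5,fy=2.5,interpolation=cv2.INTER_CUBIC); h=min(a.shape[0],b.shape[0]); 
cv2.imwrite('pics/w4.png',np.hstack([a[:h],b[:h]]))
```

```text
(no output)
```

View pics/w4.png

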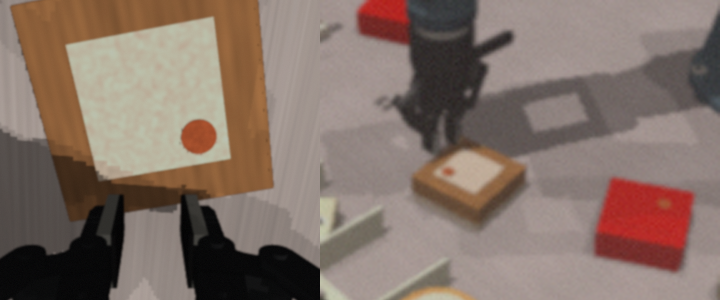

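The fingertips still only graze the lid edge. The finger spacing in the wrist picture puts the tips roughly 25–35 mm behind the reported TCP, so they were at about lid height. I'll back off and go down gently, watching the force.

carry_out:
  motion: [0, 0, 0, 0, 0, 0.02, 0.4, 0, 0, 0, 0, 0, 0.018, 0.4, 0, 0, 0, 0, 0, 0, 0.4, 0, 0, 0, 0.004, 0, 0, 0.4, 0, 0, 0, 0.003, 0, 0, 0.4, 0, 0, 0, 0.003, 0, 0, 0.4, 0, 0, 0, 0.003, 0, 0, 0.4]

```text
time_s: 8.75
eef_pos: [0.4902, -0.1569, -0.0045]
eef_rot: [0.521, 0.481, 0.518, -0.479]
wrist_force: [-0.4, 1.1, 0.0]
opening: 0.303
```

carry_out:
  motion: [0, 0, 0, 0.003, 0, 0, 0.4, 0, 0, 0, 0, 0, 0, 0.4]

```text
time_s: 8.95
eef_pos: [0.4896, -0.1558, -0.0086]
eef_rot: [0.52, 0.481, 0.519, -0.478]
wrist_force: [-0.3, 0.1, 0.3]
opening: 0.298
```

Still no contact at z = -9 mm, so the offset is real. I'll push now, adding a small downward compensation to each row.

carry_out:
  motion: [0, 0, 0, 0.003, 0, -0.01, 0.4, 0, 0, 0, 0.002, 0, -0.01, 0.4, 0, 0, 0, 0.001, 0, -0.008, 0.4, 0, 0, 0, 0.001, 0, -0.006, 0.4, 0, 0, 0, 0.001, 0, -0.006, 0.4, 0, 0, 0, 0.001, 0, -0.006, 0.4, 0, 0, 0, 0, 0, 0, 0.4]

```text
time_s: 9.65
eef_pos: [0.4868, -0.1068, -0.0171]
eef_rot: [0.522, 0.48, 0.518, -0.478]
wrist_force: [-0.5, 0.5, 0.2]
opening: 0.297
```

Run:
```python
from h import *
err(90); cv2.imwrite('pics/w5.png',ctrl.camera('wrist')); lm('wrist','carton')
```

```text
turn deg [ 0.49  0.13 -0.33] at rack mm [-183.5  -79.4] z -0.0171 F [-0.5  0.5  0.2] open 0.2973144986718765 t 9.65
wrist carton land 0.64 [ 0.4844 -0.0428 -0.0054]
```

View pics/w5.png

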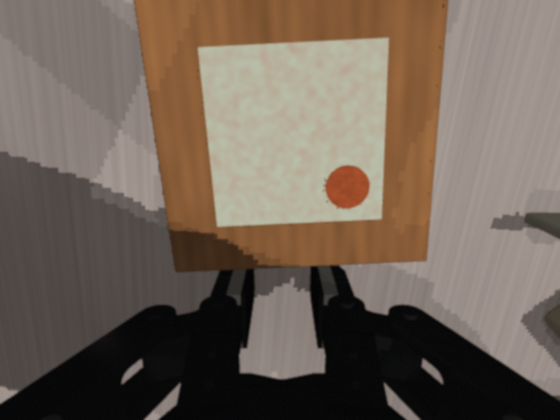

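The carton is now being pushed: its lid edge at row 268 sits flush against the tips. About 15 mm remain.

carry_out:
  motion: [0.5, 0, 0, 0, 0, -0.005, 0.4, 0, 0, 0, 0, 0, -0.004, 0.4, 0, 0, 0, 0, 0, -0.003, 0.4, 0, 0, 0, 0, 0, 0, 0.4]

```text
time_s: 10.15
eef_pos: [0.4859, -0.0952, -0.0172]
eef_rot: [0.519, 0.483, 0.515, -0.481]
wrist_force: [0.1, -0.9, 0.7]
opening: 0.299
```

Run:
```python
from h import *
err(90); ctrl.camera('wrist'); lm('wrist','carton'); lm('wrist','divider1_end')
```

```text
turn deg [-0.12  0.15 -0.32] at rack mm [-183.6  -67.7] z -0.0172 F [ 0.1 -0.9  0.7] open 0.29880448876614585 t 10.15
wrist carton land 0.84 [ 0.4876 -0.0326 -0.0065]
wrist divider1_end land 0.57 [ 0.6083 -0.0744  0.0194]
```

carry_out:
  motion: [0, 0, 0, 0, 0, -0.004, 0.4, 0, 0, 0, 0, 0, -0.002, 0.4, 0, 0, 0, 0, 0, 0, 0.4, 0, 0, 0, 0, 0, 0.02, 0.4, 0, 0, 0, 0, 0, 0.02, 0.4, 0, 0, 0, -0.04, 0, 0, 0.4, 0, 0, 0, -0.045, 0, 0, 0.4, 0, 0, 0, -0.045, 0, 0, 0.4, 0, 0, 0, -0.04, 0, 0, 0.4, 0, 0, 0, 0, 0, 0, 0.4]

```text
time_s: 11.3
eef_pos: [0.4842, -0.1267, 0.1546]
eef_rot: [0.514, 0.483, 0.52, -0.481]
wrist_force: [0.2, -0.5, 0.1]
opening: 0.3
```

Run:
```python
from h import *
err(90); err(0); ctrl.camera('wrist'); lm('wrist','carton')
for i in range(4): lm('wrist',f'divider{i}_end')
T=toolT()@np.array(ctrl.camera_params('wrist')['hand_eye'])
for d in ctrl.trace('wrist','carton'):
    if ray('wrist',T,np.mean(np.argwhere(d['pixels'])[:,::-1],0),.04)[0]>.43: box(T,'wrist',d['pixels'].astype(np.uint8))
look()
```

```text
turn deg [-0.16 -0.42  0.23] at rack mm [-187.5  -99. ] z 0.1546 F [ 0.2 -0.5  0.1] open 0.3003970676938006 t 11.3
turn deg [89.84 -0.14  0.51] at rack mm [-187.5  -99. ] z 0.1546 F [ 0.2 -0.5  0.1] open 0.3003970676938006 t 11.3
wrist carton land 0.88 [ 0.4832 -0.0247 -0.011 ]
wrist divider0_end land 0.93 [ 0.606  -0.1823  0.0129]
wrist divider1_end land 0.84 [ 0.5965 -0.0716  0.0124]
wrist carton rack mm [-183.5    1.1] edges [ 96.  97. 106.  97.] yaw rel [-0.5  3.4 -0.1 -2.5]
0.81
top carton rack mm [-177.7    1.9] edges [100. 101.  99. 100.] yaw rel [0.3 0.2 0.2 0.4]
tool rack [-191.6449281   -96.76721846] z 0.14733651665969538 zaxis yaw 94.03177914411022 [ 0.26804614  0.58419821 -0.31473479]
```

After the side push the top camera puts the carton at rack (-178, +2) mm with a relative yaw of 0.3°, so it is in line with the lane. Next I go behind it and turn the tool by 90°.

carry_out:
  motion: [0, 0, 0, 0, -0.029, -0.032, 0.3, 0, 0, 0, 0, -0.029, -0.032, 0.3, 0, 0, 0, 0, -0.029, -0.032, 0.3, 8.2, 0, 0, 0, 0, 0, 0.3, 8.2, 0, 0, 0, 0, 0, 0.3, 8.2, 0, 0, 0, 0, 0, 0.3, 8.2, 0, 0, 0, 0, 0, 0.3, 8.2, 0, 0, 0, 0, 0, 0.3, 8.2, 0, 0, 0, 0, 0, 0.3, 8.2, 0, 0, 0, 0, 0, 0.3]

```text
time_s: 12.75
eef_pos: [0.3789, -0.0301, 0.1433]
eef_rot: [-0.2, -0.668, -0.218, 0.683]
wrist_force: [-0.6, 0.4, 0.1]
opening: 0.349
```

carry_out:
  motion: [8.2, 0, 0, 0, 0, 0, 0.2, 8.2, 0, 0, 0, 0, 0, 0.2, 8.2, 0, 0, 0, 0, 0, 0.2, 8.2, 0, 0, 0, 0, 0, 0.2, 0, 0, 0, 0, 0, 0, 0.2, 0, 0, 0, 0, 0, 0, 0.2]

```text
time_s: 13.35
eef_pos: [0.3771, -0.0294, 0.1406]
eef_rot: [0.005, -0.695, -0.009, 0.719]
wrist_force: [-0.1, -0.3, 0.1]
opening: 0.402
```

Run:
```python
from h import *
err(0); a=ctrl.camera('wrist'); cv2.imwrite('pics/w6.png',a); err(0)
lm('wrist','carton')
for i in range(4): lm('wrist',f'divider{i}_end')
```

```text
turn deg [-3.88  1.83  1.27] at rack mm [-287.2    5.9] z 0.1406 F [-0.1 -0.3  0.1] open 0.40219105115599085 t 13.35
turn deg [-3.89  1.83  1.27] at rack mm [-287.2    5.9] z 0.1406 F [0.4 0.1 1.1] open 0.39941669768120885 t 13.4
wrist carton land 0.7 [ 0.4869 -0.0292 -0.0051]
wrist carton land 0.6 [0.3683 0.1108 0.0017]
```

View pics/w6.png

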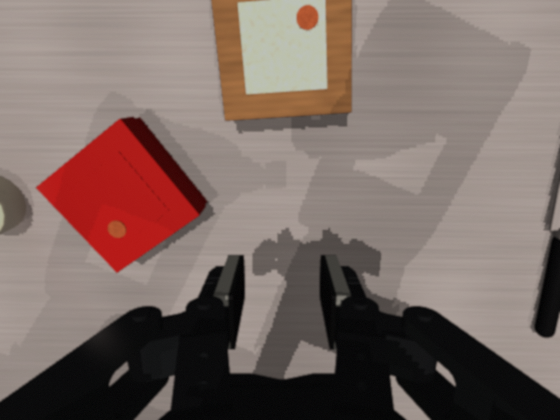

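carry_out:
  motion: [-3.9, 1.8, 1.3, 0, 0, 0, 0.2, 0, 0, 0, 0, 0.005, 0, 0.2, 0, 0, 0, 0.045, 0, 0, 0.2, 0, 0, 0, 0.045, 0, 0, 0.2, 0, 0, 0, 0.035, 0, 0, 0.2, 0, 0, 0, 0.015, 0, 0, 0.2, 0, 0, 0, 0, 0, 0, 0.2]

```text
time_s: 14.35
eef_pos: [0.3827, -0.0385, -0.0005]
eef_rot: [0.026, 0.709, 0.022, -0.704]
wrist_force: [0.5, 0.5, 0.9]
opening: 0.398
```

Run:
```python
from h import *
err(0); ctrl.camera('wrist'); lm('wrist','carton'); look()
```

```text
turn deg [-0.29 -0.43 -0.28] at rack mm [-282.3   -3.6] z -0.0005 F [0.5 0.5 0.9] open 0.3982836155706858 t 14.35
wrist carton land 0.9 [0.3694 0.107  0.0022]
wrist carton land 0.87 [ 0.4872 -0.0292 -0.0047]
0.61
top carton rack mm [-177.9    0.8] edges [100. 100.  99. 100.] yaw rel [-0.2 -0.3 -0.2 -0.1]
tool rack [-279.40447068   -4.83474667] z 0.0025901805354836896 zaxis yaw 3.9741196596257766 [-0.01236723 -0.1502939  -0.17094965]
```

carry_out:
  motion: [0, 0, 0, 0.014, -0.005, 0, 0.2, 0, 0, 0, 0, 0, 0, 0.2, 0, 0, 0, 0, 0, -0.015, 0.2, 0, 0, 0, 0, 0, -0.012, 0.2, 0, 0, 0, 0, 0, -0.01, 0.2, 0, 0, 0, 0, 0, -0.008, 0.2, 0, 0, 0, 0, 0, -0.008, 0.2, 0, 0, 0, 0, 0, -0.008, 0.2, 0, 0, 0, 0, 0, -0.008, 0.2, 0, 0, 0, 0, 0, 0, 0.2]

```text
time_s: 15.55
eef_pos: [0.4636, -0.0317, -0.0033]
eef_rot: [0.029, 0.715, 0.02, -0.698]
wrist_force: [0.5, 0.0, -0.1]
opening: 0.398
```

Run:
```python
from h import *
err(0); ctrl.camera('wrist'); lm('wrist','carton'); look()
for i in range(1,3): lm('wrist',f'divider{i}_end')
```

```text
turn deg [-0.19 -1.3  -0.76] at rack mm [-201.1   -2.8] z -0.0033 F [ 0.5  0.  -0.1] open 0.398420257850596 t 15.55
wrist carton land 0.88 [0.3644 0.1123 0.0009]
wrist carton land 0.86 [ 0.5218 -0.0235 -0.0063]
0.79
top carton rack mm [-123.8    0.7] edges [102.  65. 102.  65.] yaw rel [-2.9 -3.  -2.9 -2.8]
tool rack [-202.56668795   -2.54244972] z -0.0035199354340401875 zaxis yaw 4.008718018019556 [-0.72802792  0.13413519 -0.79596691]
```

carry_out:
  motion: [-0.2, -1.3, -0.8, 0.006, -0.003, 0, 0.2, 0, 0, 0, 0.001, 0, -0.006, 0.2, 0, 0, 0, 0.001, 0, -0.006, 0.2, 0, 0, 0, 0.001, 0, -0.006, 0.2, 0, 0, 0, 0, 0, 0, 0.2]

```text
time_s: 16.35
eef_pos: [0.4797, -0.0269, -0.0138]
eef_rot: [-0.025, -0.704, -0.027, 0.709]
wrist_force: [0.2, 0.7, -0.3]
opening: 0.399
```

Run:
```python
from h import *
err(0); a=ctrl.camera('wrist'); cv2.imwrite('pics/w7.png',np.hstack([a,cv2.resize(ctrl.camera('top')[90:240,220:300],(224,420))])); lm('wrist','carton')
for i in range(1,3): lm('wrist',f'divider{i}_end')
```

```text
turn deg [-0.01  0.36  0.17] at rack mm [-184.8    0.9] z -0.0138 F [ 0.2  0.7 -0.3] open 0.39882596022818984 t 16.35
wrist carton land 0.55 [ 0.5381 -0.0233 -0.0067]
```

View pics/w7.png

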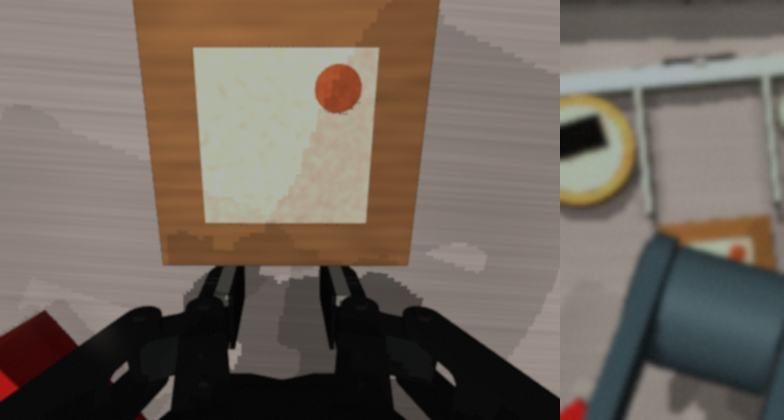

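The carton's far edge spans (657,230) to (770,217) in the top inset, between the divider ends at (650,215) and (775,200). It is square to the tool, with about 2–3 mm showing on each side. I'll push on into the lane.

carry_out:
  motion: [0, 0, 0, 0, 0, -0.007, 0.2, 0, 0, 0, 0.0005, 0, -0.007, 0.2, 0, 0, 0, 0.0005, 0, -0.007, 0.2, 0, 0, 0, 0.0005, 0, -0.007, 0.2, 0, 0, 0, 0.0005, 0, -0.007, 0.2, 0, 0, 0, 0.0005, 0, -0.007, 0.2, 0, 0, 0, 0, 0, 0, 0.2]

```text
time_s: 17.3
eef_pos: [0.5231, -0.0233, -0.0167]
eef_rot: [-0.025, -0.703, -0.027, 0.71]
wrist_force: [0.1, 0.1, -0.5]
opening: 0.395
```

Run:
```python
from h import *
err(0); ctrl.camera('wrist'); lm('wrist','carton'); look()
```

```text
turn deg [-0.01  0.51  0.2 ] at rack mm [-141.1    1.2] z -0.0167 F [ 0.1  0.1 -0.5] open 0.39450071652736257 t 17.3
wrist carton land 0.76 [ 0.5829 -0.0177 -0.0077]
0.51
top carton rack mm [-47.7  -8.6] edges [81. 33. 81. 33.] yaw rel [-0.1 -0.3 -0.1 -0.1]
tool rack [-142.57242376    1.40391176] z -0.01681470343965099 zaxis yaw 4.1863041578595865 [ 0.66476926 -0.22634963 -0.40612413]
```

carry_out:
  motion: [0, 0.5, 0.2, 0, 0.001, -0.007, 0.2, 0, 0, 0, 0, 0, -0.007, 0.2, 0, 0, 0, 0, 0, -0.007, 0.2, 0, 0, 0, 0.0005, 0, -0.007, 0.2, 0, 0, 0, 0.0005, 0, -0.007, 0.2, 0, 0, 0, 0.0005, 0, -0.007, 0.2, 0, 0, 0, 0.0005, 0, -0.007, 0.2, 0, 0, 0, 0, 0, 0, 0.2]

```text
time_s: 18.3
eef_pos: [0.5737, -0.0203, -0.0193]
eef_rot: [-0.026, -0.706, -0.026, 0.708]
wrist_force: [-0.7, 0.4, -0.0]
opening: 0.398
```

Run:
```python
from h import *
err(0); ctrl.camera('wrist'); lm('wrist','carton'); look()
```

```text
turn deg [-0.02  0.17  0.02] at rack mm [-90.5   0.5] z -0.0193 F [-0.7  0.4 -0. ] open 0.39800821886393595 t 18.3
wrist carton land 0.67 [ 0.6325 -0.0163 -0.0055]
wrist carton land 0.63 [0.5979 0.036  0.0189]
0.67
top carton rack mm [ 12.6 -21.7] edges [52. 18. 52. 18.] yaw rel [-5.6 -5.7 -5.6 -5.6]
tool rack [-91.94108552   0.68827217] z -0.019426186439243757 zaxis yaw 4.172091342457315 [-0.07317558  0.13741865  0.7720918 ]
```

carry_out:
  motion: [0, 0, 0, 0, 0, -0.006, 0.2, 0, 0, 0, 0, 0, -0.005, 0.2, 0, 0, 0, 0, 0, -0.005, 0.2, 0, 0, 0, 0, 0, -0.004, 0.2, 0, 0, 0, 0, 0, -0.003, 0.2]

```text
time_s: 19.0
eef_pos: [0.5946, -0.0184, -0.0198]
eef_rot: [-0.025, -0.704, -0.026, 0.71]
wrist_force: [-4.0, 0.7, 2.4]
opening: 0.399
```

carry_out:
  motion: [0, 0, 0, 0, 0, -0.003, 0.2, 0, 0, 0, 0, 0, -0.003, 0.2]

```text
time_s: 19.2
eef_pos: [0.601, -0.0179, -0.0198]
eef_rot: [-0.025, -0.704, -0.026, 0.71]
wrist_force: [-2.9, 0.4, 4.2]
opening: 0.399
```

carry_out:
  motion: [0, 0, 0, 0, 0, -0.003, 0.2]

```text
time_s: 19.3
eef_pos: [0.6042, -0.0177, -0.0198]
eef_rot: [-0.025, -0.703, -0.026, 0.71]
wrist_force: [-3.3, -1.2, 3.3]
opening: 0.396
```

Run:
```python
from h import *
err(0); ctrl.camera('wrist'); lm('wrist','carton'); err(0)
```

```text
turn deg [-0.03  0.51  0.08] at rack mm [-59.9   0.9] z -0.0198 F [-3.3 -1.2  3.3] open 0.3958644197106409 t 19.3
wrist carton land 0.8 [ 0.664  -0.013  -0.0051]
turn deg [-0.03  0.48  0.08] at rack mm [-59.6   0.9] z -0.0198 F [-1.8 -0.3  1. ] open 0.3992534775592324 t 19.4
```

carry_out:
  motion: [0, 0, 0, 0, 0, -0.003, 0.2]

```text
time_s: 19.5
eef_pos: [0.6042, -0.0175, -0.0203]
eef_rot: [-0.025, -0.701, -0.026, 0.712]
wrist_force: [-21.9, -3.7, 15.6]
opening: 0.399
```

The force jumped to 22 N with no further advance, so the carton is against the rail. I'll retreat straight back, then lift away so the top camera has a clear view.

carry_out:
  motion: [0, 0, 0, 0, 0, 0.006, 0.2, 0, 0, 0, 0, 0, 0.02, 0.2, 0, 0, 0, 0, 0, 0.03, 0.2, 0, 0, 0, -0.03, 0, 0.03, 0.2, 0, 0, 0, -0.04, 0, 0.03, 0.2, 0, 0, 0, -0.045, 0, 0.01, 0.2, 0, 0, 0, -0.04, 0, 0.04, 0.2, 0, 0, 0, -0.03, 0, 0.04, 0.2, 0, 0, 0, 0, 0, 0.04, 0.2, 0, 0, 0, 0, 0, 0, 0.2]

```text
time_s: 20.5
eef_pos: [0.3649, -0.0366, 0.1674]
eef_rot: [0.028, 0.708, 0.025, -0.706]
wrist_force: [-0.0, -0.0, -0.8]
opening: 0.397
```

Run:
```python
from h import *
look(); err(0); lm('top','carton')
for n in ['crottin','knife','briquette','jam_jar','small_round','round_box','heart_cheese']: lm('top',n)
t=ctrl.camera('top'); cv2.imwrite('pics/t3.png',np.hstack([cv2.resize(t[90:190,190:350],(640,400),interpolation=cv2.INTER_CUBIC)]))
```

```text
0.89
top carton rack mm [-2.9  0.5] edges [100. 106. 100. 106.] yaw rel [-0.1 -0.3 -0.1 -0.1]
tool rack [-296.2198128    -1.63020224] z 0.16841764282846658 zaxis yaw 4.206073995938027 [ 1.0364808   0.35864048 -0.0929582 ]
turn deg [ 0.01 -0.33 -0.31] at rack mm [-296.2   -1.6] z 0.1684 F [ 1.   0.4 -0.1] open 0.3996456787982673 t 20.6
top carton land 0.72 [0.3667 0.1157 0.0012]
top carton land 0.71 [ 6.655e-01 -1.290e-02 -6.000e-04]
top carton land 0.7 [ 0.6105 -0.19    0.0235]
top crottin land 0.81 [3.505e-01 2.592e-01 1.000e-04]
top crottin land 0.51 [ 0.6705 -0.1263  0.0067]
top knife land 0.89 [ 0.3263 -0.2993 -0.0008]
top briquette land 0.97 [ 5.793e-01 -3.425e-01 -5.000e-04]
top jam_jar land 0.67 [ 0.506   0.3761 -0.0027]
top small_round land 0.7 [ 6.238e-01  3.457e-01 -1.000e-04]
top round_box land 0.58 [0.655  0.0996 0.0009]
top round_box land 0.37 [ 0.3278 -0.2933  0.0019]
top heart_cheese land 0.92 [ 0.6698 -0.1263  0.0039]
```

View pics/t3.png

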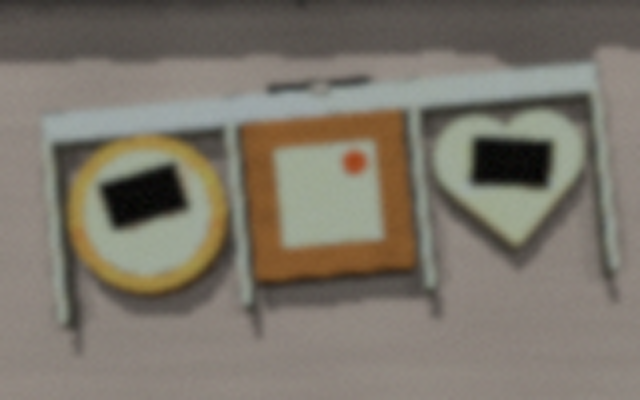

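The carton sits between the two middle dividers, tight against the rail: far edge (240,125) to (405,110), square to the lane. The round box and the heart are where they were.

```bash
python3 -c "
from bench import ctrl
print(ctrl.hand_in())"
```

```text
the job is handed in; nothing more can be done
None
```

The square boxed cheese now stands in the empty middle lane, right back against the rail, and I have handed the job in. I slid it sideways into line with the lane, then pushed it in with the half-open fingertips. It was not gripped or lifted.

**What my last checks showed**
- **Position:** the top camera puts the carton within about 3 mm of lane home along the lane and 0.5 mm across it, turned by about 0.2°. The measured outline was slightly too long (106 mm instead of 100 mm), so the 3 mm is approximate.
- **Against the rail:** the push force rose to about 22 N along the lane with no further movement.
- **Other goods:** the round box and the heart look unmoved in the last picture. The knife and crottin are within a few millimetres of where I first measured them. The briquette, jar and small round box were located only at the end, so I have no before-and-after figure for them; the arm stayed clear of them.
- **Time:** about 21 s of the 58 s allowed.

**What went wrong on the way**
- **First two side pushes:** on the first the fingertips passed over the lid, and on the second they only grazed its edge. The tips sit about 25–35 mm above the reported tool point. Neither push moved the carton, and I then worked lower.
- **Wrist-camera heights:** these read about 5 mm too low throughout.

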